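# Shut the drawer past its spring catch

### The job

The upper drawer of the pale blue drawer unit is held out by a spring catch: a long steel bar beside it, with a small upright tooth that stands in the way of the drawer front. With a fingertip press the bar down and keep it pressed while you push the drawer in past the tooth until it is fully shut, then let go so that the bar springs back up in front of it. Pick nothing up, do not touch the thimble or button box in the drawer or let them fall over, and leave everything standing on the unit and on the ledge where it is.

Things in the scene. Friction and masses are not known exactly. Their poses are not given: they have to be found in the camera images.
- unit: Pale blue drawer unit, 220 deep (x) x 280 wide (y) x 170 mm high, fixed. Origin: centre of its underside; x points from its front face (x = -110 mm) inwards, away from the robot at yaw 0; y left, z up. A catch rail sticks out of the front face on the +y side to x = -300 mm; its fixed part reaches up to z = 100 mm (outer rim 115 mm).
- drawer (a joint): Upper drawer, m: 0 = fully shut, grows as it comes out along the unit's -x (60 to 110 mm at the start, stop at 130). Slides with 1 to 3 N and stays where left. Its front is 14 mm thick, z = 90 to 160 mm, y = -135 to 65 mm, with a lip 12 mm out at y = -80 to 10 mm. With the bar up its ear meets the tooth at 34 mm out; below 8 mm it is past it.
- ear (a point): Front (robot-side) face of the drawer front's ear, on its lower edge, at unit y = 93 mm. The ear prolongs the front over the steel bar: unit y = 65 to 140, z = 134 to 160 mm, 14 mm thick. Moves with the drawer; with the drawer shut this point is at unit x = -124 mm. Push anywhere on this face.
- catch (a joint): Spring catch bar, m: 0 = up, grows as it is pressed down, stop at 14 mm. The spring takes about 2.5 N at the top and 6 N fully down and lifts the bar again when let go. It must be at least 7 mm down for the tooth to pass under the ear; about 10 mm is comfortable.
- pad (a point): Top of the steel bar, middle of its length, at unit y = 93 mm (in line with ear); z = 130 mm with the bar up. The bar is a flat strip, unit x = -295 to -113, y = 66 to 134 mm, passing 4 mm below the ear; it may be pressed anywhere. Closed fingertips up to 40 mm wide in y pass beside the tooth.
- tooth (a point): Centre of the top of the catch's square tooth, 12 x 12 mm and 11 mm high above the bar, on the bar's outer (+y) edge: unit x = -144 to -132, y = 122 to 134 mm. Its top overlaps the ear by 7 mm when up. Moves with the bar.
- thimble: Steel thimble, 22 mm across, 26 mm high, standing loose in the upper drawer; origin at the centre of its underside.
- button_box: Wooden button box 42 x 56 x 29 mm, standing loose in the upper drawer; origin at the centre of its underside.
- jar: Glass jar, 66 mm across, 100 mm high, on top of the unit; origin at the centre of its underside.
- lint_roller: Red plastic lint roller handle, about 150 mm long, 34 wide, 26 mm high, lying on top of the unit; origin on its underside.
- spool: Wooden thread spool, 32 mm across, 42 mm high, on the ledge in front of the unit; origin at the centre of its underside.
- tin: Round aluminium tin, 72 mm across, 35 mm high, on the ledge; origin at the centre of its underside.
- mug: White mug, 76 mm across, 85 mm high, on the ledge; origin at the centre of its underside.
- tape_case: Grey tape measure case 55 x 60 x 33 mm, on the ledge; origin at the centre of its underside.

How it is judged:
On the way, in this order (a step that is already met when the one before it is completed fails the run):
1. the catch bar is pressed down by the robot while the drawer is still in front of the tooth (value of joint catch above 0.007 m and value of joint drawer above 0.031 m and contact force between the fingers and catch above 0.5 N), for 0.1 s.
2. the drawer front is over or past the tooth with the robot still holding the bar down (value of joint catch above 0.006 m and value of joint drawer below 0.026 m and contact force between the fingers and catch above 0.3 N), for 0.05 s.
At the end, for the whole second after the job is handed in: the upper drawer is shut to within 5 mm, the catch bar has sprung back up to within 2 mm, and the thimble and button box stand at rest in the drawer (value of joint drawer below 0.005 m and value of joint catch below 0.002 m and linear speed of thimble below 0.02 m/s and z of each of thimble, button_box in the frame of ear below -0.025 m); the robot touches nothing.
It fails at once if something on the unit (jar, lint roller handle) is moved by more than 15 mm (distance of any of jar, lint_roller from where it was at the start of the episode above 0.015 m).
It fails at once if something on the ledge (spool, tin, mug, tape case) is moved by more than 15 mm (distance of any of spool, tin, mug, tape_case from where it was at the start of the episode above 0.015 m).
It fails at once if the thimble in the drawer is touched by the robot, lifted or tipped over (z of thimble in the frame of ear above -0.02 m or angle between thimble's own z axis and vertical above 0.6 rad or contact force between any of the fingers, the arm and thimble above 0.5 N).
It fails at once if the button box in the drawer is touched by the robot, lifted or tipped over (z of button_box in the frame of ear above -0.02 m or angle between button_box's own z axis and vertical above 0.6 rad or contact force between any of the fingers, the arm and button_box above 0.5 N).
It also fails if it takes over 35 s, if anything falls off the work surface, if the arm or the gripper's body presses on something with over 40 N, if the wrist force passes 120 N, or if a joint passes its speed limit or range.

### The arm

A 6-joint arm with a two-finger parallel gripper is mounted at the origin on the work surface. World frame = base frame: x ahead of the robot, y to its left, z up, the work surface at z = 0. Lengths are in m, angles in rad, forces in N, time in s.
With the tool pointing down it reaches from about 0.25 to 0.725 m from the base axis. Payload 4 kg.
Tool frame: the origin (TCP) lies midway between the tips of the shut fingers; the grasp point (between the pads) lies 19 mm behind it (manip.pinch_z is the distance from the TCP to the grasp point, in m); z points along the fingers, y is the direction in which the jaws open and shut (so a half turn about z gives the same grasp; the last joint's range is limited). The gripper opens to 85 mm and grips with 20 to 120 N. Pads are 22 mm wide; open, the fingers measure 114 mm over their backs; the gripper's body (76 mm by 85 mm) begins 54 mm behind the grasp point. The pads swing forward as they close: fully open they stand 13 mm farther back than shut.
Start: joints at [1.295, 0.241, 0.005, 1.335, 0, 1.571], TCP at [0.136, 0.481, 0.206] pointing down, gripper open.
Joint ranges: [-2.72, 2.72], [-1.05, 1.87], [-1.09, 1.28], [-1.99, 2.15], [-1.42, 1.44], [-3.14, 3.14]. Speed limits (rad/s): [2.79, 2.79, 3.14, 3.14, 3.14, 3.14].

### API

Orientations are given as a unit quaternion [x, y, z, w].
In Python, from plant import manip gives the robot as it stands. The module is installed in compiled form; this text tells all that it offers.
- The arm moves only by the tool send_rows, never from a script. Its argument "moves" is a list of rows, each a list of 4 numbers: the shift along the world's x, y, z in m, then the turn about the world's z in degrees. In form: [[x, y, z, spin], ...]. A call has 1 to 5 rows; each row shifts and turns the commanded pose from where the row before left it; what a row does not reach is not made up. A row lasts 1/12 s, in which the tool goes at most 41.7 mm and 7.16 degrees, less where a joint would pass 70% of its speed; a pose out of reach is approached as far as the arm can. A call with a gripper value outside its range is refused whole. "fingers" is the opening, from -1 (shut) to 1 (fully open), so that 0 is half open, set as the call begins (left out, the last holds). The fingers move at their own pace and stop on an object; "squeeze" is the grip in N (left out, the last holds). Time passes only in rows, so rows that do not move let the fingers close. It gives the time, the measured TCP pose, the force and the opening at its end, in the units of the state.
- manip.sense(): the state, without advancing time (a new reading comes with each control period).
- manip.grab_frame(name): name is "side" or "top"; returns (picture, depth): 480x640x3 uint8, red, green, blue; 480x640 float32, m along the optical axis (not along the pixel's ray), 0 where there is no reading.
- manip.calibration(name): a dict with "vertical_fov" (degrees; the focal length in pixels is half the picture's height over the tangent of half this angle, whatever the lens; pixels are square), "cx", "cy" (the principal point, pixels), "rvec" (rotation vector, rad) and "tvec" (3), from world to camera coordinates, as OpenCV has them. Camera axes: x right, y down, z forward; pixel columns grow to the right and rows downward; lengths in m; the calibration is good to about 2 mm. A picture is of the moment at which its call begins. calibration takes no time and is no camera call.
- manip.hand_in(): hands the job in, once; it reports no verdict.
The state is a dict: "time": time; "q": joint angles; "qvel": joint speeds; "joint_efforts": joint torques, N m; "tcp_pos": TCP position; "tool_rot": TCP orientation; "ft_force": force on the tool from outside, world axes, zero at the start; "ft_torque": the same for the moment, N m; "grip_width": finger opening in m.
Only numpy, scipy, OpenCV 4.12 (cv2) and the standard library are available. Lean on these libraries where they do the work, as an engineer would, in place of code of your own. Each camera call takes 0.05 s, during which the arm holds its last target.

## Working session

There is one attempt and no reset: what is moved stays moved. The work goes in short steps, Python scripts to look and compute and a tool call to move; the robot and the scene stay as the last step left them, time stands still between calls to the robot, and variables do not carry over. Pictures are saved under pics/ and viewed, and the job is handed in when it is done.

Besides the shell and the picture viewer there is one more tool, called after "Call:" as name(argument=value, ...) on one line, values as JSON. send_rows: Moves the arm, as the interface text tells. Its arguments: {"type":"object","properties":{"moves":{"type":"array","items":{"type":"array","items":{"type":"number"}}},"fingers":{"type":"number"},"squeeze":{"type":"number"}},"required":["moves"]}

```bash
mkdir -p pics
python3 - <<'E'
from plant import manip
import cv2,numpy as np
s=manip.sense();print(s)
for n in("side","top"):
    p,d=manip.grab_frame(n);cv2.imwrite(f"pics/{n}0.png",p[:,:,::-1]);np.savez(f"{n}0.npz",p=p,d=d);print(n,manip.calibration(n))
E
```

```text
{'time': 0.0, 'q': array([1.29503019e+00, 2.41385346e-01, 3.69440839e-03, 1.33521636e+00,
       2.16292752e-05, 1.57081379e+00]), 'qvel': array([-5.45014856e-05,  1.19632101e-03, -1.02039768e-03,  1.00271857e-03,
        7.68522166e-05,  4.79287066e-04]), 'joint_efforts': array([-5.11098660e-04, -3.72320509e+01,  2.52406257e+01,  1.68481824e-02,
       -4.87214186e-05, -1.13177180e-05]), 'tcp_pos': array([0.13594306, 0.48043111, 0.20551545]), 'tool_rot': array([ 1.37455168e-01,  9.90507427e-01, -1.04398102e-03, -1.55775481e-04]), 'ft_force': array([ 0.4448858 , -0.27870998, -0.4455002 ]), 'ft_torque': array([ 0.05173859,  0.0499533 , -0.04532927]), 'grip_width': 0.0855701947745936}
side {'vertical_fov': 43.895984523688696, 'cx': 317.90126814526855, 'cy': 239.6418091198255, 'rvec': array([ 2.22706148, -0.62778483,  0.26236946]), 'tvec': array([-0.51636605,  0.32410003,  1.08789967])}
top {'vertical_fov': 49.63021638414105, 'cx': 319.4738785379252, 'cy': 244.98888715372934, 'rvec': array([ 2.17171117, -2.11093286,  0.19224017]), 'tvec': array([-0.00574771,  0.60786661,  1.41948792])}
```

View pics/side0.png

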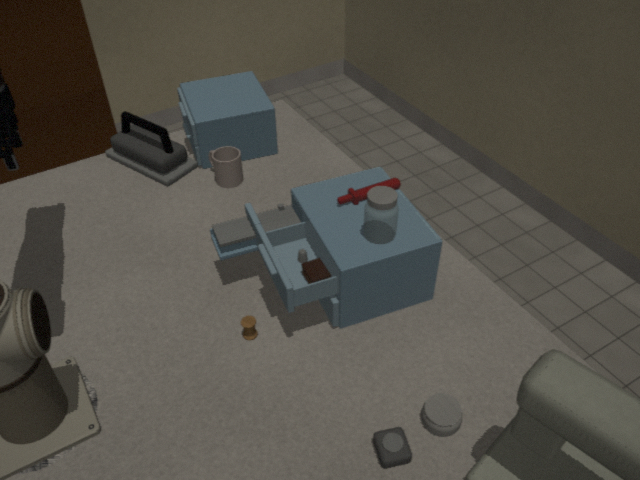

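View pics/top0.png

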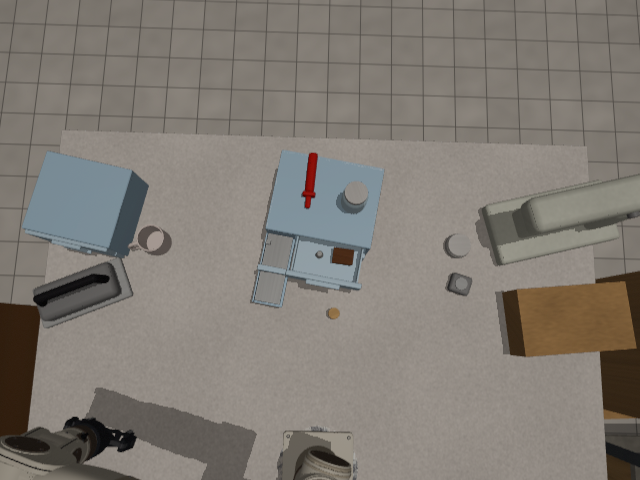

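The side view shows the unit near (360,240) with its drawer pulled out and the catch rail on its left. In the top view the unit's top is around (325,200), the grey bar runs from (290,235) to (265,305), the ear crosses the bar near y=268, and the spool is at (333,313).

```bash
cat > h.py <<'E'
import numpy as np,cv2
from plant import manip
def cam(n):
    c=manip.calibration(n);f=240/np.tan(np.radians(c['vertical_fov']/2))
    R=cv2.Rodrigues(np.array(c['rvec']))[0];return f,c['cx'],c['cy'],R,np.array(c['tvec'])
def pts(n,d):
    f,cx,cy,R,t=cam(n);v,u=np.mgrid[:480,:640]
    P=np.stack([(u-cx)/f*d,(v-cy)/f*d,d],-1);return (P-t)@R
def ray(n,u,v,z):
    f,cx,cy,R,t=cam(n);o=-R.T@t;w=R.T@np.array([(u-cx)/f,(v-cy)/f,1]);return o+w*(z-o[2])/w[2]
def proj(n,X):
    f,cx,cy,R,t=cam(n);c=R@np.array(X)+t;return f*c[0]/c[2]+cx,f*c[1]/c[2]+cy
E
cat > m.py <<'E'
from h import *
for n in("top","side"):
    z=np.load(n+'0.npz');p,d=z['p'].astype(int),z['d'];W=pts(n,d)
    blue=(p[:,:,2]-p[:,:,0]>15)
    roi=(W[:,:,0]>.3)&(W[:,:,0]<1.0)&(W[:,:,1]>-.3)&(W[:,:,1]<.35)&(d>0)
    m=(blue&roi&(abs(W[:,:,2]-.17)<.012)).astype(np.uint8)
    m=cv2.morphologyEx(m,cv2.MORPH_OPEN,np.ones((3,3)))
    cs=max(cv2.findContours(m,0,2)[0],key=cv2.contourArea)
    print(n,'z',np.median(W[m>0][:,2]))
    hull=cv2.convexHull(cs)[:,0]
    Q=np.array([ray(n,u,v,.17)[:2] for u,v in hull],np.float32)
    r=cv2.minAreaRect(Q*1000);print(r)
    print(cv2.boxPoints(r))
E
python3 m.py
```

```text
top z 0.16947779199653892
((713.3821411132812, 1.582122802734375), (278.3569030761719, 219.061279296875), 80.73467254638672)
[[ 582.8719  -118.14536]
 [ 799.07513 -153.41568]
 [ 843.8924   121.30961]
 [ 627.68915  156.57993]]
side z 0.17050457757670334
((713.18994140625, -2.7103271484375), (284.4641418457031, 220.23118591308594), 80.90086364746094)
[[ 581.967   -125.73854]
 [ 799.4268  -160.5666 ]
 [ 844.4129   120.31789]
 [ 626.95306  155.14595]]
```

```bash
cat >> h.py <<'E'
C=np.array([.7133,-.0005]);A=np.radians(-9.2)
RU=np.array([[np.cos(A),-np.sin(A)],[np.sin(A),np.cos(A)]])
def toU(W): 
    W=np.asarray(W,float);o=W.copy();o[...,:2]=(W[...,:2]-C)@RU;return o
def toW(U):
    U=np.asarray(U,float);o=U.copy();o[...,:2]=U[...,:2]@RU.T+C;return o
E
python3 - <<'E'
from h import *
np.set_printoptions(precision=4,suppress=True)
for n in("top","side"):
    z=np.load(n+'0.npz');p,d=z['p'].astype(int),z['d'];U=toU(pts(n,d));x,y,zz=U[...,0],U[...,1],U[...,2]
    ear=(abs(zz-.158)<.009)&(y>.07)&(y<.13)&(x<-.13)&(x>-.3)
    print(n,'ear',ear.sum(),np.percentile(x[ear],[2,25,50,75,98]),np.median(zz[ear]))
    fr=(abs(zz-.158)<.009)&(y>-.13)&(y<.06)&(x<-.13)&(x>-.3)
    print('front',fr.sum(),np.percentile(x[fr],[2,25,50,75,98]))
    bar=(abs(zz-.13)<.006)&(y>.05)&(y<.15)&(x<-.113)&(x>-.32)
    print('bar',bar.sum(),np.percentile(x[bar],[1,50,99]),np.percentile(y[bar],[1,50,99]),np.median(zz[bar]))
    on=(zz>.175)&(abs(x)<.13)&(abs(y)<.15)
    red=on&(p[...,0]-p[...,2]>50); print('roller xmin',x[red].min(),y[red].min(),y[red].max(),'other',x[on&~red].min() )
for k in(-.295,-.124): print(toW([k,.093,.13]))
E
python3 - <<'E'
import cv2
a=cv2.imread('pics/top0.png')[130:330,230:400];cv2.imwrite('pics/topc.png',cv2.resize(a,None,fx=3.5,fy=3,interpolation=2))
E
```

```text
top ear 131 [-0.2151 -0.2119 -0.2084 -0.2049 -0.2013] 0.1588405056410529
front 562 [-0.2263 -0.2162 -0.2114 -0.2064 -0.2017]
bar 1526 [-0.2915 -0.1967 -0.1151] [0.0566 0.1014 0.1358] 0.1298932637362203
roller xmin -0.037150825704601355 0.03112338437195526 0.06545626318829328 other -0.1065462225212306
side ear 139 [-0.2167 -0.2151 -0.2106 -0.2067 -0.2029] 0.15994910728648787
front 750 [-0.2281 -0.2184 -0.214  -0.2086 -0.2033]
bar 1740 [-0.2934 -0.2144 -0.1148] [0.0515 0.0959 0.136 ] 0.13059091328902275
roller xmin -0.03580812413126021 0.02753910150007363 0.0602359505529712 other -0.10153340364184975
[0.437  0.1385 0.13  ]
[0.6058 0.1111 0.13  ]
```

View pics/topc.png

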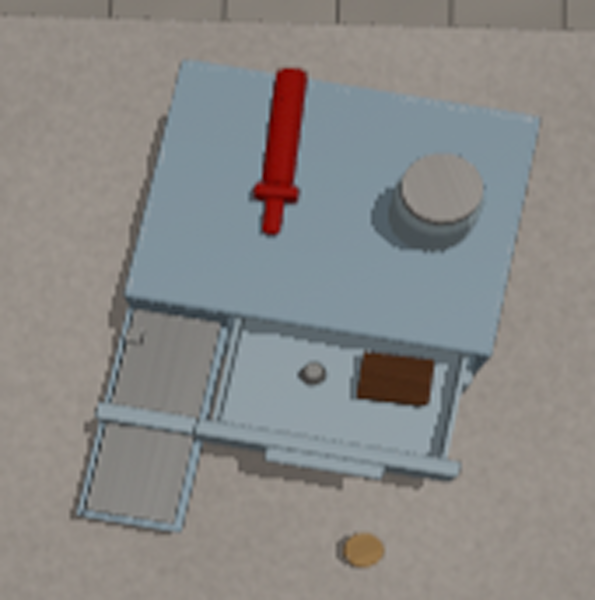

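The ear's front face is at unit x≈-0.216, so the drawer is about 92 mm out. In the enlarged top view the ear crosses the bar and the tooth is behind it at (135,340). The roller tip stays well back from the front edge.

Next I'll shut the fingers and move to above unit (-0.25, 0.093), which is world (0.481, 0.131).

Call:
send_rows(moves=[[0.02,-0.02,0,2.2],[0.023,-0.023,0,2.2],[0.023,-0.023,0,2.2],[0.023,-0.023,0,0],[0.023,-0.023,0,0]], fingers=-1, squeeze=40)

```text
time: 0.52
tcp_pos: [0.2486, 0.3677, 0.206]
tool_rot: [0.08, 0.997, -0.0, -0.0]
ft_force: [0.7, 0.4, 0.9]
grip_width: 0.0257
```

Call:
send_rows(moves=[[0.023,-0.023,0,0],[0.023,-0.023,0,0],[0.023,-0.023,0,0],[0.023,-0.023,0,0],[0.023,-0.023,0,0]])

```text
time: 0.93
tcp_pos: [0.3637, 0.2526, 0.2061]
tool_rot: [0.08, 0.997, -0.0, -0.0]
ft_force: [1.2, 0.3, -0.3]
grip_width: -0.0001
```

Call:
send_rows(moves=[[0.023,-0.023,0,0],[0.023,-0.023,0,0],[0.023,-0.023,0,0],[0.023,-0.023,0,0],[0.0,0,0,0]])

```text
time: 1.35
tcp_pos: [0.4584, 0.1584, 0.2058]
tool_rot: [0.083, 0.997, -0.001, 0.001]
ft_force: [-0.2, -0.1, -0.0]
grip_width: -0.0002
```

Call:
send_rows(moves=[[0.012,-0.014,-0.01,0],[0.011,-0.013,-0.02,0],[0,0,-0.02,0],[0,0,-0.012,0],[0,0,0,0]])

```text
time: 1.77
tcp_pos: [0.4754, 0.1344, 0.1411]
tool_rot: [0.08, 0.997, -0.001, -0.003]
ft_force: [-0.2, 0.1, 0.5]
grip_width: -0.0001
```

Run:
```python
from h import *
s=manip.sense();print(s['tcp_pos'],toU(s['tcp_pos']),s['ft_force'])
for n in("side","top"):
    p,d=manip.grab_frame(n);u,v=map(int,proj(n,s['tcp_pos']));print(n,u,v)
    a=p[max(0,v-75):v+75,u-100:u+100,::-1];cv2.imwrite(f"pics/{n}1.png",cv2.resize(a,None,fx=4,fy=4,interpolation=2))
```

```text
[0.47539613 0.13439497 0.14105639] [-0.2564107   0.09512337  0.14105639] [-0.24061105  0.14582951  0.53293887]
side 232 227
top 271 287
```

View pics/side1.png

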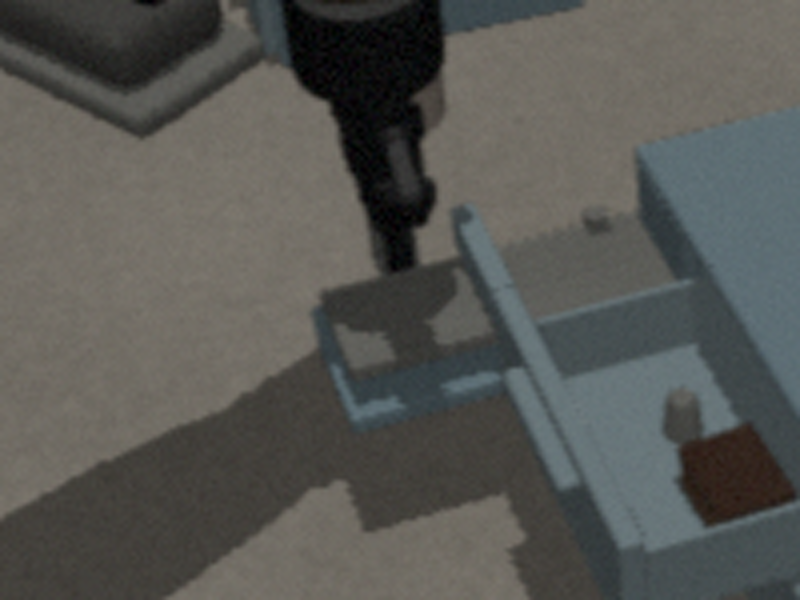

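View pics/top1.png

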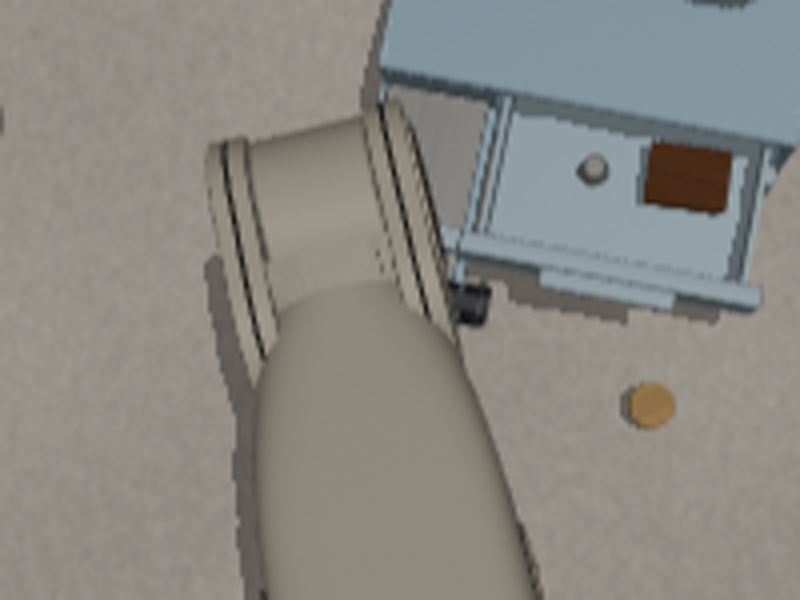

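The fingertip hangs over the bar about 40 mm in front of the ear: tip at (398,270) and ear at (490,250) in the side crop. Now I'll press down.

Call:
send_rows(moves=[[0,0,-0.006,0],[0,0,-0.006,0],[0,0,-0.006,0],[0,0,-0.004,0],[0,0,0,0]])

```text
time: 2.28
tcp_pos: [0.4774, 0.135, 0.1214]
tool_rot: [0.08, 0.997, -0.0, -0.001]
ft_force: [-0.5, -0.3, -0.6]
grip_width: -0.0001
```

Call:
send_rows(moves=[[0,0,0,0],[0,0,0,0]])

```text
time: 2.45
tcp_pos: [0.4783, 0.1352, 0.1226]
tool_rot: [0.08, 0.997, 0.0, 0.0]
ft_force: [0.4, 0.1, 0.1]
grip_width: 0.0
```

Run:
```python
from h import *
s=manip.sense();print(s['tcp_pos'],toU(s['tcp_pos']),s['ft_force'],s['joint_efforts'])
p,d=manip.grab_frame("side");u,v=map(int,proj("side",s['tcp_pos']))
a=p[max(0,v-75):v+75,u-100:u+100,::-1];cv2.imwrite(f"pics/side2.png",cv2.resize(a,None,fx=4,fy=4,interpolation=2))
U=toU(pts("side",d));x,y,z=np.moveaxis(U,-1,0)
m=(abs(z-.125)<.02)&(y>.075)&(y<.12);
for lo,hi in((-.29,-.275),(-.24,-.225),(-.19,-.17),(-.16,-.145)):
    k=m&(x>lo)&(x<hi);print(lo,k.sum(),np.median(z[k]))
```

```text
[0.47827974 0.13517155 0.12256115] [-0.25368835  0.09635099  0.12256115] [0.38308805 0.13613495 0.13582274] [ 1.84614753e-02 -3.76337421e+01  2.33905828e+01  1.06617433e-02
  6.14416149e-04  1.20526529e-04]
-0.29 101 0.13052960400999244
-0.24 98 0.1305132310701012
-0.19 126 0.13075904640390273
-0.16 91 0.1301719444663385
```

View pics/side2.png

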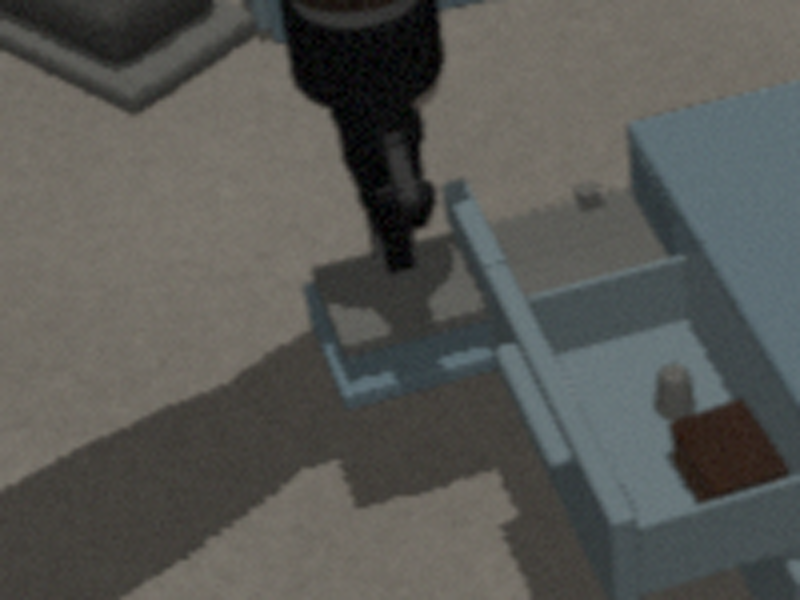

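The bar is still up (depth gives z=130 mm) and there is no contact force, so the real fingertip sits a bit above the nominal TCP. I'll go down until I feel contact.

Call:
send_rows(moves=[[0,0,-0.003,0],[0,0,-0.003,0],[0,0,0,0],[0,0,0,0]])

```text
time: 2.83
tcp_pos: [0.4779, 0.135, 0.1161]
tool_rot: [0.08, 0.997, -0.0, -0.0]
ft_force: [-0.2, 0.4, -0.4]
grip_width: -0.0003
```

Run:
```python
from h import *
np.set_printoptions(precision=4,suppress=True)
s=manip.sense();print(s['tcp_pos'],toU(s['tcp_pos']),s['ft_force'])
p,d=manip.grab_frame("side");np.savez("side3.npz",p=p,d=d)
W=pts("side",d);U=toU(W);u,v=map(int,proj("side",s['tcp_pos']));print(u,v)
a=p[v-40:v+20,u-40:u+40,::-1].copy();cv2.circle(a,(40,40),0,(0,0,255),-1);cv2.imwrite(f"pics/side3.png",cv2.resize(a,None,fx=10,fy=10,interpolation=0))
dark=(p.max(2)<45)&(np.linalg.norm(W[...,:2]-s['tcp_pos'][:2],axis=-1)<.06)&(d>0)&(U[...,2]<.22)
vv,uu=np.where(dark)
for r in range(vv.max()-24,vv.max()+1,2):
    k=dark[r];print(r,np.where(k)[0],np.median(U[r][k],axis=0) if k.any() else '')
```

```text
[0.4779 0.135  0.1161] [-0.254   0.0961  0.1161] [-0.2134  0.3946 -0.413 ]
234 236
204 [224 225 237 238 239] [-0.2428  0.0812  0.2115]
206 [224 225 226 227 228 229 230] [-0.263   0.0832  0.2105]
208 [224 225 226 227] [-0.2672  0.0806  0.2091]
210 [225 226 227 228] [-0.2656  0.0815  0.2019]
212 [226 227 228] [-0.2666  0.0829  0.1961]
214 [226 227 228 229 234 235 236 237 238 239 240 241] [-0.2554  0.0505  0.2104]
216 [227 228 229 230 231 232 233 234 235 236 237 238 239 240] [-0.259   0.0576  0.2017]
218 [227 228 229 230 231 232 233 234 235 236] [-0.2613  0.0689  0.1896]
220 [229 230 231 232 233 234 235 236] [-0.2553  0.0847  0.1695]
222 [230 231 232 233 234 235 236 237] [-0.254   0.0842  0.1641]
224 [230 231 232 233 234 235 236 237] [-0.2546  0.0855  0.1586]
226 [230 231 232 233 234 235 236 237] [-0.2557  0.0831  0.1549]
228 [231 232 233 234 235] [-0.2555  0.0903  0.1437]
```

View pics/side3.png

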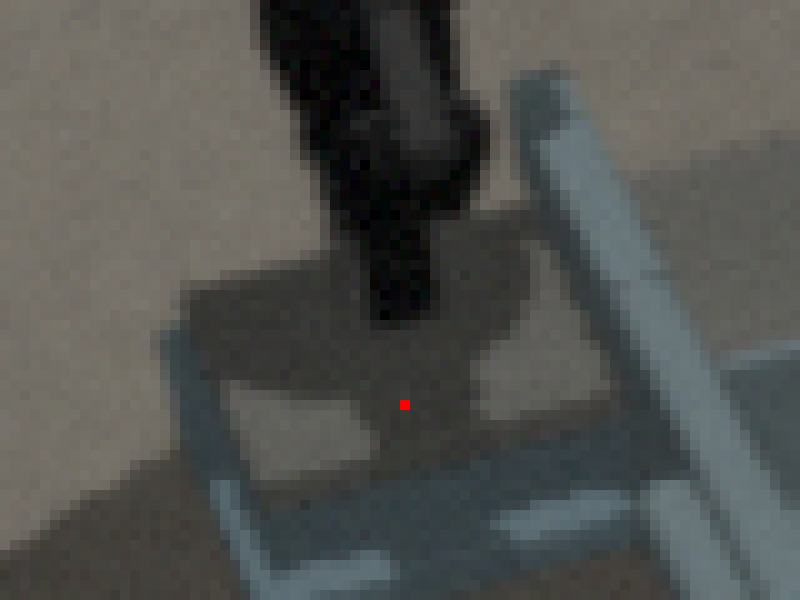

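The side crop shows the fingertip ending at row ~228, while the reported TCP projects to row 236. The real tip is therefore still roughly 10–25 mm above the nominal TCP and about 10 mm clear of the bar. I'll trust contact and the images for height, and keep going down in small steps.

Call:
send_rows(moves=[[0,0,-0.003,0],[0,0,-0.003,0],[0,0,0,0],[0,0,0,0]])

```text
time: 3.22
tcp_pos: [0.4779, 0.135, 0.1101]
tool_rot: [0.08, 0.997, -0.0, -0.0]
ft_force: [-0.4, -0.5, -0.1]
grip_width: 0.0001
```

```bash
python3 -c "
from plant import manip
print(manip.pinch_z, manip.sense()['ft_force'])"
```

```text
0.0187 [-0.41392178 -0.51605797 -0.14248144]
```

Call:
send_rows(moves=[[0,0,-0.003,0],[0,0,0,0],[0,0,0,0]])

```text
time: 3.47
tcp_pos: [0.478, 0.1351, 0.1072]
tool_rot: [0.08, 0.997, -0.0, -0.0]
ft_force: [-0.2, 0.1, 0.5]
grip_width: 0.0001
```

Call:
send_rows(moves=[[0,0,-0.002,0],[0,0,-0.001,0],[0,0,0,0],[0,0,0,0]])

```text
time: 3.8
tcp_pos: [0.4784, 0.1352, 0.1047]
tool_rot: [0.08, 0.997, 0.0, 0.0]
ft_force: [-0.4, 0.3, 3.1]
grip_width: 0.0003
```

```bash
cat > look.py <<'E'
import sys
from h import *
np.set_printoptions(precision=4,suppress=True)
s=manip.sense();print(s['tcp_pos'],toU(s['tcp_pos']),s['ft_force'])
p,d=manip.grab_frame("side")
U=toU(pts("side",d));x,y,z=np.moveaxis(U,-1,0);u,v=map(int,proj("side",s['tcp_pos']))
a=p[v-45:v+30,u-40:u+60,::-1].copy();cv2.imwrite(f"pics/{sys.argv[1]}.png",cv2.resize(a,None,fx=8,fy=8,interpolation=0))
m=(abs(z-.125)<.02)&(y>.075)&(y<.12)&(p.max(2)>50)
for lo,hi in((-.29,-.275),(-.24,-.225),(-.19,-.17),(-.16,-.145)):
    k=m&(x>lo)&(x<hi);print(lo,k.sum(),np.median(z[k]))
fr=(abs(z-.158)<.009)&(y>-.13)&(y<.06)&(x<-.12)&(x>-.3);print('front mid',np.median(x[fr]),'(start -.214)')
E
python3 look.py side4
```

```text
[0.4784 0.1352 0.1047] [-0.2536  0.0964  0.1047] [-0.4231  0.2593  3.0604]
-0.29 101 0.1302232257795205
-0.24 92 0.13047507182349977
-0.19 120 0.1299005752925565
-0.16 93 0.13023523929652456
front mid -0.21411567168392717 (start -.214)
```

View pics/side4.png

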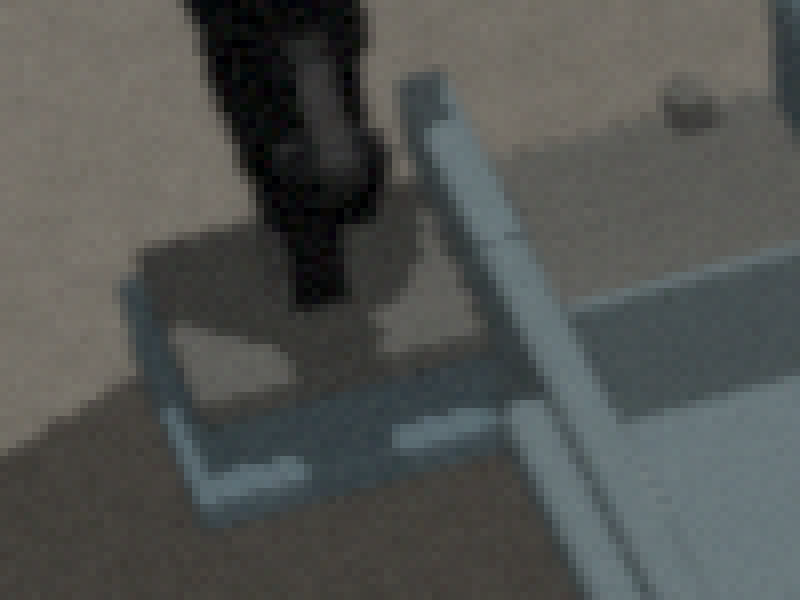

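Contact: 3.1 N at TCP z≈0.105, with the tip at (318,305) resting on the bar in front of the ear. Now I'll press about 10 mm.

Call:
send_rows(moves=[[0,0,-0.003,0],[0,0,-0.003,0],[0,0,-0.003,0],[0,0,-0.001,0],[0,0,0,0]])

```text
time: 4.27
tcp_pos: [0.4785, 0.1352, 0.0944]
tool_rot: [0.08, 0.997, 0.0, 0.0]
ft_force: [0.1, 0.0, 4.1]
grip_width: 0.0003
```

```bash
python3 look.py side5
```

```text
[0.4785 0.1352 0.0944] [-0.2534  0.0964  0.0944] [0.0775 0.0252 4.0832]
-0.29 91 0.11960502236699057
-0.24 91 0.11978149999387777
-0.19 103 0.1199122080179656
-0.16 75 0.11979268174282556
front mid -0.21407410859453613 (start -.214)
```

The bar is 10 mm down with a 4.1 N reaction. Next I'll slide along unit +x, direction (0.987, -0.160).

Call:
send_rows(moves=[[0.0035,-0.002,0,0],[0.004,-0.002,0,0],[0.004,-0.001,0,0],[0.004,-0.0006,0,0],[0.004,-0.0007,0,0]])

```text
time: 4.73
tcp_pos: [0.4975, 0.1285, 0.0942]
tool_rot: [0.08, 0.997, -0.0, -0.001]
ft_force: [-3.7, 0.6, 5.0]
grip_width: 0.0
```

Call:
send_rows(moves=[[0.004,-0.0006,0,0],[0.004,-0.0007,0,0],[0.004,-0.0006,0,0],[0.004,-0.0007,0,0],[0.004,-0.0006,0,0]])

```text
time: 5.15
tcp_pos: [0.5171, 0.1254, 0.0941]
tool_rot: [0.08, 0.997, -0.0, -0.001]
ft_force: [-4.9, 0.4, 5.6]
grip_width: -0.0001
```

```bash
python3 look.py side6
```

```text
[0.5171 0.1254 0.0941] [-0.2138  0.093   0.0941] [-4.8542  0.3933  5.6295]
-0.29 87 0.11917321206521767
-0.24 93 0.11993626259059195
-0.19 33 0.11963765900116494
-0.16 77 0.11963562950784834
front mid -0.20070534342704524 (start -.214)
```

View pics/side6.png

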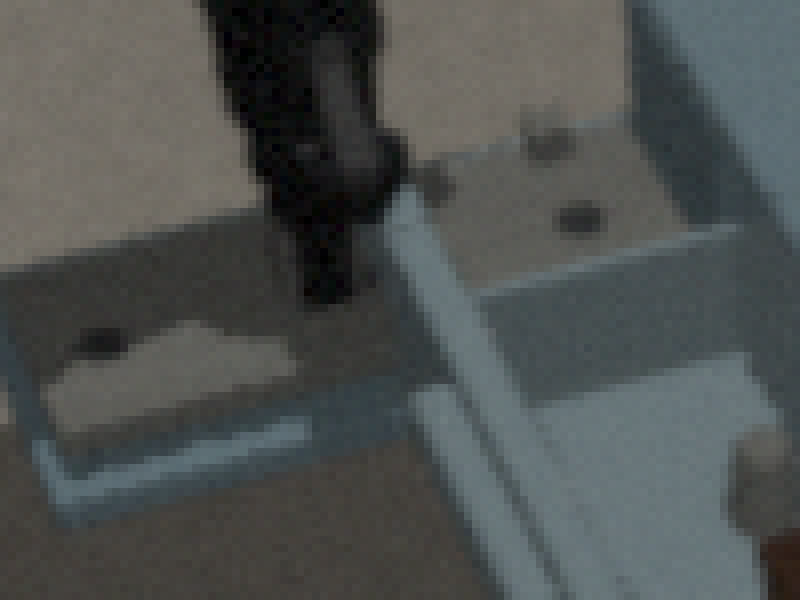

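The bar is still 10 mm down and the finger at (325,295) is now pushing the ear. The drawer has moved in about 13 mm, and the thimble and box are upright. I'll continue.

Call:
send_rows(moves=[[0.004,-0.0006,0,0],[0.004,-0.0007,0,0],[0.004,-0.0006,0,0],[0.004,-0.0007,0,0],[0.004,-0.0006,0,0]])

```text
time: 5.62
tcp_pos: [0.537, 0.1222, 0.0941]
tool_rot: [0.08, 0.997, -0.0, -0.001]
ft_force: [-5.7, 0.2, 4.8]
grip_width: 0.0
```

Call:
send_rows(moves=[[0.004,-0.0006,0,0],[0.004,-0.0007,0,0],[0.004,-0.0006,0,0],[0.004,-0.0007,0,0],[0.004,-0.0006,0,0]])

```text
time: 6.03
tcp_pos: [0.557, 0.1189, 0.0941]
tool_rot: [0.08, 0.997, -0.0, -0.001]
ft_force: [-3.6, -0.2, 5.2]
grip_width: 0.0003
```

```bash
python3 look.py side7
```

```text
[0.557  0.1189 0.0941] [-0.1733  0.0929  0.0941] [-3.5776 -0.18    5.2465]
-0.29 82 0.11935929127735964
-0.24 97 0.119305087767111
-0.19 80 0.11985319519895751
-0.16 13 0.11895434634887425
front mid -0.16048856677686735 (start -.214)
```

View pics/side7.png

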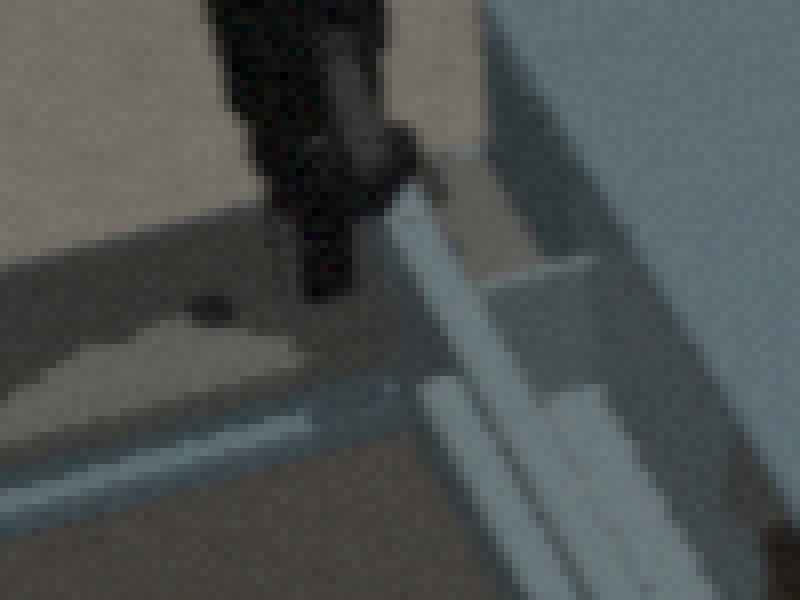

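About 39 mm left, the bar is still down, and the push force is 3–6 N. I'll continue.

Call:
send_rows(moves=[[0.004,-0.0006,0,0],[0.004,-0.0007,0,0],[0.004,-0.0006,0,0],[0.004,-0.0007,0,0],[0.004,-0.0006,0,0]])

```text
time: 6.5
tcp_pos: [0.5776, 0.1158, 0.0941]
tool_rot: [0.08, 0.997, -0.0, -0.0]
ft_force: [-4.6, 0.3, 5.5]
grip_width: 0.0003
```

Call:
send_rows(moves=[[0.004,-0.0006,0,0],[0.004,-0.0007,0,0],[0.003,-0.0005,0,0],[0.002,-0.0003,0,0],[0,0,0,0]])

```text
time: 6.92
tcp_pos: [0.5915, 0.1138, 0.0945]
tool_rot: [0.08, 0.997, 0.0, 0.001]
ft_force: [-3.2, -0.0, 4.6]
grip_width: 0.0002
```

```bash
python3 look.py side8
```

```text
[0.5915 0.1138 0.0945] [-0.1385  0.0934  0.0945] [-3.2195 -0.0148  4.629 ]
-0.29 85 0.11975866250536617
-0.24 93 0.12020176538480572
-0.19 118 0.119679169704177
-0.16 80 0.12034008465567167
front mid -0.12751981086565517 (start -.214)
```

View pics/side8.png

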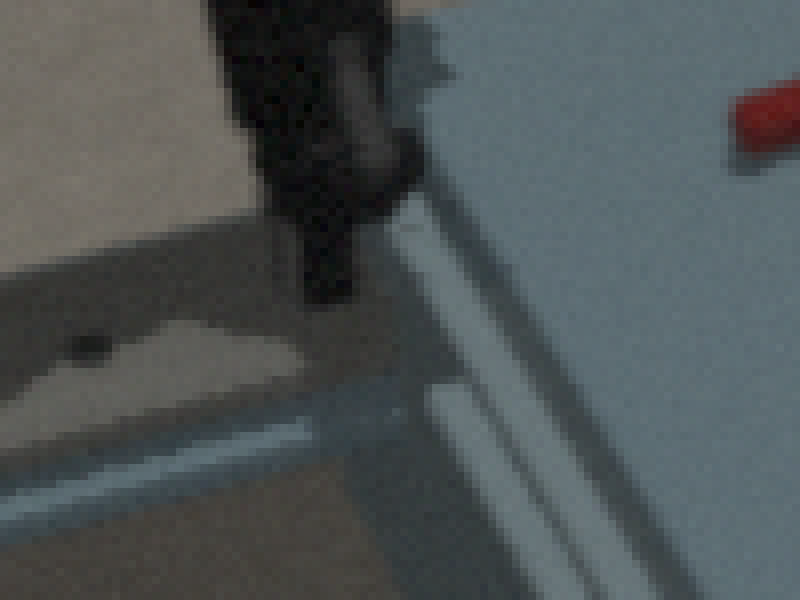

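The ear face is near x≈-0.128, so only a few millimetres are left. I'll push in small steps until the force rises at the stop.

Call:
send_rows(moves=[[0.002,-0.0003,0,0],[0.002,-0.0003,0,0],[0,0,0,0],[0,0,0,0]])

```text
time: 7.3
tcp_pos: [0.5951, 0.1133, 0.0946]
tool_rot: [0.08, 0.997, 0.0, 0.0]
ft_force: [-3.9, 0.1, 5.7]
grip_width: -0.0004
```

Call:
send_rows(moves=[[0.002,-0.0003,0,0],[0,0,0,0],[0,0,0,0]])

```text
time: 7.55
tcp_pos: [0.5958, 0.1132, 0.0944]
tool_rot: [0.08, 0.997, 0.0, -0.001]
ft_force: [-7.1, 1.0, 5.7]
grip_width: -0.0001
```

Call:
send_rows(moves=[[0.002,-0.0003,0,0],[0,0,0,0],[0,0,0,0]])

```text
time: 7.8
tcp_pos: [0.5956, 0.1132, 0.0941]
tool_rot: [0.08, 0.997, 0.0, -0.003]
ft_force: [-10.9, 1.8, 8.3]
grip_width: -0.0001
```

```bash
python3 look.py side9;python3 - <<'E'
from h import *
p,d=manip.grab_frame("side");U=toU(pts("side",d));x,y,z=np.moveaxis(U,-1,0)
m=(abs(z-.155)<.012)&(y>-.13)&(y<.06)&(x<-.112)&(x>-.2);print(np.percentile(x[m],[2,10,50,90]))
m=(abs(z-.125)<.02)&(y>-.13)&(y<-.09)&(x<-.105)&(x>-.2);print('front face',np.percentile(x[m],[5,50,95]))
E
```

```text
[0.5956 0.1132 0.0941] [-0.1343  0.0934  0.0941] [-10.9302   1.8257   8.2863]
-0.29 84 0.11959917917824242
-0.24 90 0.12001901767579902
-0.19 123 0.12015161505032101
-0.16 89 0.11981839476541564
front mid -0.12395649670528258 (start -.214)
[-0.13499821 -0.13229231 -0.12236589 -0.11446884]
front face [-0.12448935 -0.12338349 -0.11417384]
```

The drawer is at its stop: 11 N push, front face at -0.124, bar still down. I'll back off slightly and then lift.

Call:
send_rows(moves=[[-0.004,0.0006,0,0],[-0.004,0.0006,0,0],[-0.004,0.0007,0.004,0],[0,0,0.005,0],[0,0,0.005,0]])

```text
time: 8.32
tcp_pos: [0.5863, 0.1146, 0.1086]
tool_rot: [0.08, 0.997, 0.0, -0.0]
ft_force: [-0.9, 0.1, -0.1]
grip_width: 0.0002
```

Call:
send_rows(moves=[[0,0,0.01,0],[0,0,0.02,0],[0,0,0.025,0],[-0.01,0,0.03,0],[-0.02,0,0.02,0]])

```text
time: 8.73
tcp_pos: [0.558, 0.1146, 0.2155]
tool_rot: [0.081, 0.997, 0.0, 0.001]
ft_force: [1.3, 0.6, -0.2]
grip_width: 0.0002
```

Call:
send_rows(moves=[[-0.03,0.01,0,0],[-0.03,0.02,0,0],[-0.03,0.02,0,0],[-0.02,0.02,0,0],[0,0,0,0]])

```text
time: 9.15
tcp_pos: [0.4426, 0.1868, 0.214]
tool_rot: [0.078, 0.997, 0.0, -0.001]
ft_force: [-0.2, 0.4, 0.1]
grip_width: -0.0001
```

Run:
```python
from h import *
print(manip.sense()['ft_force'])
for n in("side","top"):
    p,d=manip.grab_frame(n);cv2.imwrite(f"pics/{n}10.png",p[:,:,::-1])
    U=toU(pts(n,d));x,y,z=np.moveaxis(U,-1,0)
    m=(abs(z-.125)<.02)&(y>.075)&(y<.115)
    for lo,hi in((-.29,-.275),(-.24,-.225),(-.19,-.17),(-.16,-.145)):
        k=m&(x>lo)&(x<hi);print(n,lo,k.sum(),np.median(z[k]))
    m=(abs(z-.125)<.02)&(y>-.13)&(y<-.09)&(x<-.105)&(x>-.2);print('front face',np.percentile(x[m],[5,50,95]))
    m=(abs(z-.158)<.009)&(y>.07)&(y<.12)&(x<-.112)&(x>-.2);print('ear',np.percentile(x[m],[2,50,98]))
    m=(z>.134)&(z<.15)&(y>.115)&(y<.14)&(x<-.125)&(x>-.15);print('tooth',m.sum(),np.percentile(z[m],95) if m.any() else '')
```

```text
[-0.21113665  0.40778375  0.07230418]
side -0.29 91 0.13099390129985583
side -0.24 84 0.13059206915243865
side -0.19 110 0.13076676686391941
side -0.16 84 0.1306148305840577
front face [-0.12415327 -0.12330448 -0.1099938 ]
ear [-0.12415415 -0.11993216 -0.11246945]
tooth 36 0.14419757428863375
top -0.29 51 0.12956869493581485
top -0.24 87 0.1301840371360484
top -0.19 111 0.12978103632865945
top -0.16 82 0.1304291552297152
front face [-0.12262105 -0.12194306 -0.12128857]
ear [-0.12226799 -0.11738814 -0.11228901]
tooth 26 0.14294871312483834
```

View pics/side10.png

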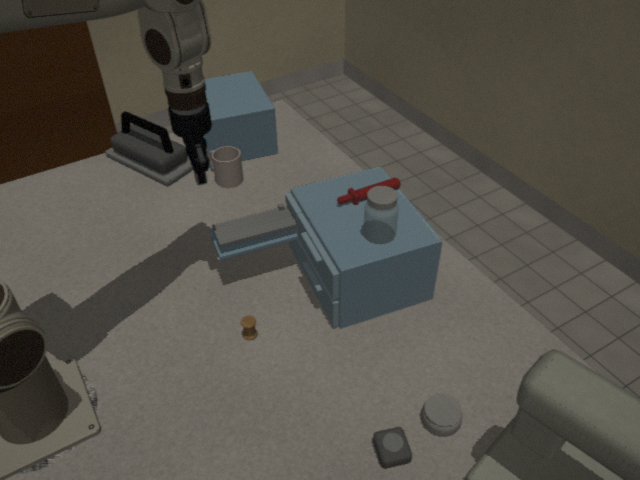

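The drawer is shut (front at (315,265)), the bar is back up with the tooth at (282,208), everything else is where it was, and the arm is clear. Handing in.

```bash
python3 -c "
from plant import manip
print(manip.hand_in())"
```

```text
the job is handed in; nothing more can be done
None
```

I pressed the catch bar about 10 mm down with the shut fingertips and kept it down while pushing the ear in by about 92 mm to the stop. Then I backed off, lifted clear and handed the job in at about 9.3 s.

**Last checks:**
- **Drawer:** the front face reads x = -0.122 to -0.123 m against the nominal -0.124 m, so it is shut to within about 2 mm.
- **Bar and tooth:** the bar top is back at z = 0.130 m, and the tooth stands at about 0.143 m in front of the ear.
- **Robot:** the arm is clear, with about 0 N on the tool.
- **Other objects:** everything on the unit and the ledge looks unmoved in the side view.

**What disagreed or went unchecked:**
- **Fingertip height:** the tip touched the bar with the reported TCP about 25 mm lower than expected. I went by contact force and the camera depth for height instead.
- **Thimble and button box:** they can't be seen with the drawer shut. The thimble was upright when last seen whole, with the drawer about 79 mm out. The box was only partly in view after that.

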